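Put the carving turntable's drive into gear

ROBOT

A 7-joint arm with a two-finger parallel gripper is mounted at the origin on a cart in front of the work surface, level with it; the furniture and walls round the work are solid. World frame = base frame: x ahead of the robot, y to its left, z up, the work surface at z = 0. Lengths are in m, angles in rad, forces in N, time in s.
With the tool pointing down it reaches from about 0.4 to 0.85 m from the base axis. Payload 4.5 kg.
Tool frame: the origin (TCP) lies midway between the tips of the shut fingers; the grasp point (between the pads) lies 19 mm behind it; z points along the fingers, y is the direction in which the jaws open and shut (so a half turn about z gives the same grasp; the last joint's range is limited). The gripper opens to 88 mm and grips with 3 to 60 N. Pads are 18 mm wide; open, the fingers measure 123 mm over their backs; the gripper's body (75 mm by 187 mm) begins 45 mm behind the grasp point.
Start: joints at [1.145, 0.689, -0.195, 1.565, 0.157, 0.902, -0.215], TCP at [0.277, -0.56, 0.239] pointing down, gripper open.
Joint ranges: [-3.01, 3.01], [-0.46, 2.08], [-1.47, 1.51], [0.13, 2.56], [-1, 4.14], [0.04, 2.09], [-2.66, 2.66]. Speed limits (rad/s): [2.57, 2.57, 3.14, 3.14, 3.14, 3.14, 3.14].

INTERFACE

Orientations are given as a unit quaternion [x, y, z, w].
In Python, from plant import get_state, snapshot, finish_job, find_in gives the robot as it stands.
- The arm moves only by the shell command python3 -m creep 'ROWS' [OPENING] [FORCE]. ROWS is JSON, one flat list of numbers, 6 for each row, row after row: the shift along the tool's x, y, z in mm, then the turn, a rotation vector about the tool's x, y, z in degrees. In form: [tx, ty, tz, wx, wy, wz, tx, ty, tz, wx, wy, wz, ...]. A call has 1 to 5 rows; each row shifts and turns the pose as measured when the row begins, along the tool's axes as they then stand; what a row does not reach is not made up. A row lasts 1/12 s, in which the tool goes at most 41.7 mm and 7.16 degrees, less where a joint would pass 70% of its speed; a pose out of reach is approached as far as the arm can. A call is refused whole if a number of a shift passes 41.7 or a number of a turn 7.16, either way. A call with a gripper value outside its range is refused whole. OPENING is the finger opening in mm, from 0 to 88.1, set as the call begins (- or left out, the last holds). The fingers move at their own pace and stop on an object; FORCE is the grip in N (left out, the last holds). Time passes only in rows, so rows that do not move let the fingers close. It gives the time, the measured TCP pose, the force and the opening at its end, in the units of the state.
- get_state(): the state, without advancing time (a new reading comes with each control period).
- snapshot(name): name is "side" or "top"; returns a dict with "color" (480x640x3 uint8, red, green, blue), "intrinsics" (3x3 intrinsics, pixels), "extrinsics" (4x4, takes a point from world to camera coordinates). Camera axes: x right, y down, z forward; pixel columns grow to the right and rows downward; lengths in m; the calibration is good to about 2 mm. A picture is of the moment at which its call begins. There is no depth.
- finish_job(): hands the job in, once; it reports no verdict.
Trained networks look in the newest picture that a camera, given by its name, has taken for a name from the list of things; names that differ only in an ending like _2 or _b are one class to them, and where a whole thing is asked for, a point or a joint stands for the part that bears it (a point fixed in the world has none). Each returns a list of dicts, best first, with "score" (0 to 1); they miss things now and then, are a little off and sometimes report something else, mostly with a low value. They report only what shows in the picture. A call takes as long as a camera call.
- find_in(thing, camera): "xy" ([column, row] in pixels, amid what is visible of it).
The state is a dict: "clock": time; "q": joint angles; "qd": joint speeds; "joint_torque": joint torques, N m; "tool_pos": TCP position; "eef_rot": TCP orientation; "contact_force": force on the tool from outside, world axes, zero at the start; "moment": the same for the moment, N m; "opening": opening from 0.0 (shut) to 1.0 (fully open).
Only numpy, scipy, OpenCV 4.12 (cv2) and the standard library are available. Lean on these libraries where they do the work, as an engineer would, in place of code of your own. Each camera call takes 0.05 s, during which the arm holds its last target.

TASK

Put the carving turntable's drive into gear: rock the spindle round by the wooden bar grip on top of its gear until a gap between two teeth faces the dog of the ball-knobbed slide, and slide the ball knob towards the gear, fully home, so that its dog sits between the teeth. Leave the other slide, the one with the flat T handle, drawn back, and let go of everything.

Things in the scene. Friction and masses are not known exactly. Their poses are not given: they have to be found in the camera images.
- turntable_drive: Open geared drive of a carving turntable, fixed: grey cast plate 130 x 350 mm, top 22 mm up. A six-tooth dark steel gear (34 to 48 mm up, outside radius 42, root 24, teeth 14 wide) on an upright spindle at its centre, a slide at either end. Origin: centre of the underside, on the table and the spindle's axis; z up; y along the plate, to the ball-knob end; x across it, away from the robot at yaw 0.
- bar_grip (a point): Centre of the upright wooden bar grip on top of the gear, on the spindle's axis, 79 mm above the table. The bar is 14 mm thick, 56 mm long and 30 mm high (64 to 94 mm above the table); it turns with the gear and lies in line with two opposite teeth. This point's y axis runs along the bar.
- spindle (a joint): Turn of gear and bar, rad, counter-clockwise from above; light friction (0.1 N m), stays where left. At 0 the bar lies along the plate's y axis and a tooth squarely faces each slide's dog and blocks it. Gaps squarely face the dogs at +0.52 and -0.52 (tooth pitch 1.047); the dog enters within about 0.2 rad of that and then centres the gear itself.
- drive_knob (a joint): Travel of the slide with the wooden ball knob (28 mm ball on a 10 mm stem), m: 0 drawn back, 0.040 home in mesh. Ball centre: on the plate's y axis at y = 0.127 minus this value, 78 mm above the table; slide and guides below it are 47 mm high. About 3 N of friction, stays where left. Its dog, 10 mm wide, reaches 60 mm ahead of the ball's centre; a tooth in its way stops it at about 0.025.
- lock_handle (a joint): Travel of the other slide, m, 0 drawn back, growing towards the spindle. It has a flat wooden T handle (52 x 14 x 18 mm, lying across the plate) at y = -0.127 plus this value, 67 to 85 mm above the table. It is to stay drawn back.

How it is judged:
By the outcome, as a careful person would: the job done as asked, in the order asked, and still so for the second after the job is handed in, with the robot touching nothing.
It also fails if it takes over 38 s, if anything falls off the work surface, if the arm or the gripper's body presses on something with over 40 N, if the wrist force passes 120 N, or if a joint passes its speed limit or range.

## Working session

There is one attempt and no reset: what is moved stays moved. The work goes in short steps, Python scripts to look and compute and a shell command to move; the robot and the scene stay as the last step left them, time stands still between calls to the robot, and variables do not carry over. Pictures are saved under pics/ and viewed, and the job is handed in when it is done.

```bash
ls; mkdir -p pics
python3 - <<'E'
from plant import *
import cv2
s=get_state();print(s)
for c in("side","top"):
    p=snapshot(c);cv2.imwrite(f"pics/{c}0.png",p["color"][:,:,::-1]);print(c,p["intrinsics"],p["extrinsics"])
    for t in("turntable_drive","bar_grip","drive_knob","lock_handle"):print(t,[(d["xy"],d["score"]) for d in find_in(t,c)][:3])
print(get_state()["clock"])
E
```

```text
pics
{'clock': 0.0, 'q': array([ 1.14478396,  0.68995324, -0.19451065,  1.56635069,  0.15732191,
        0.90250274, -0.21512805]), 'qd': array([ 0.00036742, -0.00050848, -0.00158377, -0.00124744,  0.00120596,
        0.00087206,  0.00063066]), 'joint_torque': array([ 4.10324938e-04, -5.27557182e+01, -1.26687974e+00, -1.53432637e+01,
       -5.27158077e-02,  6.46778994e-03,  1.84190194e-04]), 'tool_pos': array([ 0.2770288 , -0.55954157,  0.23792737]), 'eef_rot': array([ 9.73679604e-01,  2.27919284e-01, -2.82378303e-04, -8.65222530e-04]), 'contact_force': array([0.35310524, 0.48330144, 0.27118285]), 'moment': array([ 0.00111735, -0.03553229, -0.00718731]), 'opening': 1.0016619019036532}
side [[470.99369468   0.         321.06874231]
 [  0.         470.99369468 236.3227855 ]
 [  0.           0.           1.        ]] [[ 0.99753789  0.06581795 -0.02421048 -0.55688673]
 [ 0.01513612 -0.53915142 -0.84207283  0.06310683]
 [-0.06847662  0.8396331  -0.5388202   0.90567968]
 [ 0.          0.          0.          1.        ]]
turntable_drive [([318.2, 346.4], 0.56)]
bar_grip [([312.3, 312.6], 0.84)]
drive_knob [([299.5, 260.7], 0.68)]
lock_handle [([329.1, 360.1], 0.73)]
top [[571.558235     0.         319.62905554]
 [  0.         571.558235   232.02960136]
 [  0.           0.           1.        ]] [[-0.01703278 -0.99983466  0.0063662   0.04221449]
 [-0.99659818  0.01646347 -0.0807529   0.58516113]
 [ 0.08063474 -0.00771999 -0.99671382  1.04419651]
 [ 0.          0.          0.          1.        ]]
turntable_drive [([413.9, 243.3], 0.95)]
bar_grip [([418.7, 245.1], 0.64)]
drive_knob [([359.2, 260.2], 0.91)]
lock_handle [([479.6, 230.7], 0.86)]
0.5
```

View pics/side0.png

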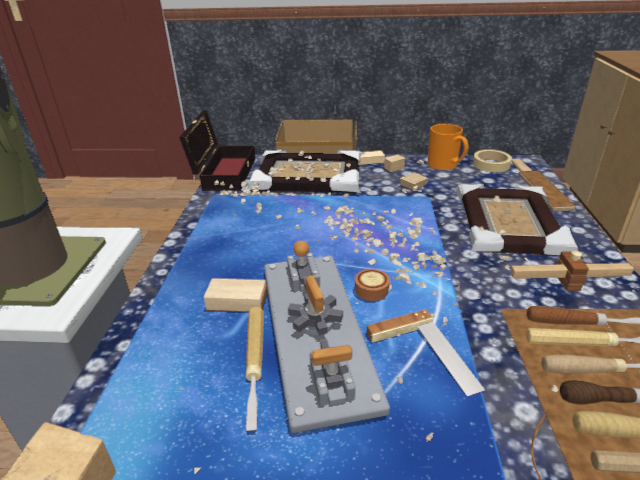

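View pics/top0.png

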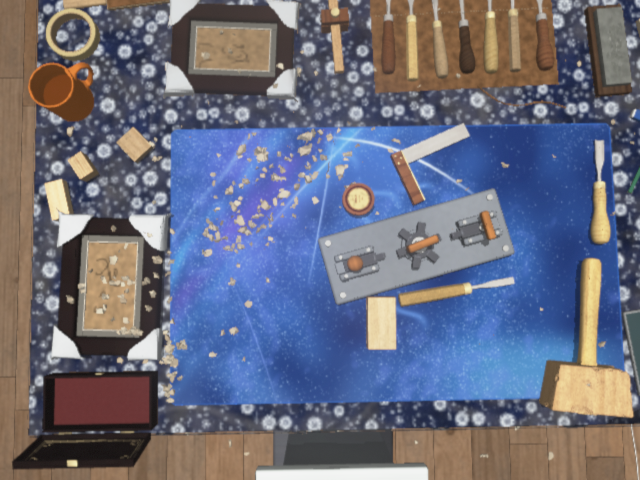

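```bash
cat > h.py <<'E'
import numpy as np
from scipy.spatial.transform import Rotation as R
C={"side":(np.array([[470.99369468,0,321.06874231],[0,470.99369468,236.3227855],[0,0,1]]),np.array([[0.99753789,0.06581795,-0.02421048,-0.55688673],[0.01513612,-0.53915142,-0.84207283,0.06310683],[-0.06847662,0.8396331,-0.5388202,0.90567968]])),
"top":(np.array([[571.558235,0,319.62905554],[0,571.558235,232.02960136],[0,0,1]]),np.array([[-0.01703278,-0.99983466,0.0063662,0.04221449],[-0.99659818,0.01646347,-0.0807529,0.58516113],[0.08063474,-0.00771999,-0.99671382,1.04419651]]))}
def atz(cam,uv,z):
    K,E=C[cam];r=E[:,:3].T@np.linalg.inv(K)@[uv[0],uv[1],1];o=-E[:,:3].T@E[:,3]
    return o+r*(z-o[2])/r[2]
def px(cam,p):
    K,E=C[cam];v=K@(E[:,:3]@np.asarray(p)+E[:,3]);return v[:2]/v[2]
E
python3 - <<'E'
from h import *
import cv2
for n,z,a,b in(("knob",.078,(299.5,260.7),(359.2,260.2)),("lock",.076,(329.1,360.1),(479.6,230.7)),("bar",.079,(312.3,312.6),(418.7,245.1))):
    print(n,atz("side",a,z),atz("top",b,z))
for c,x,y in(("side",320,310),("top",420,245)):
    im=cv2.imread(f"pics/{c}0.png");w,h=107,80
    cv2.imwrite(f"pics/{c}0z.png",cv2.resize(im[y-h:y+h,x-w:x+w],(800,600),interpolation=cv2.INTER_CUBIC))
E
```

```text
knob [ 0.52887815 -0.06418597  0.078     ] [ 0.53031521 -0.03621844  0.078     ]
lock [ 0.58837591 -0.27460622  0.076     ] [ 0.57921353 -0.25187937  0.076     ]
bar [ 0.56032722 -0.19033766  0.079     ] [ 0.55520465 -0.14205999  0.079     ]
```

View pics/top0z.png

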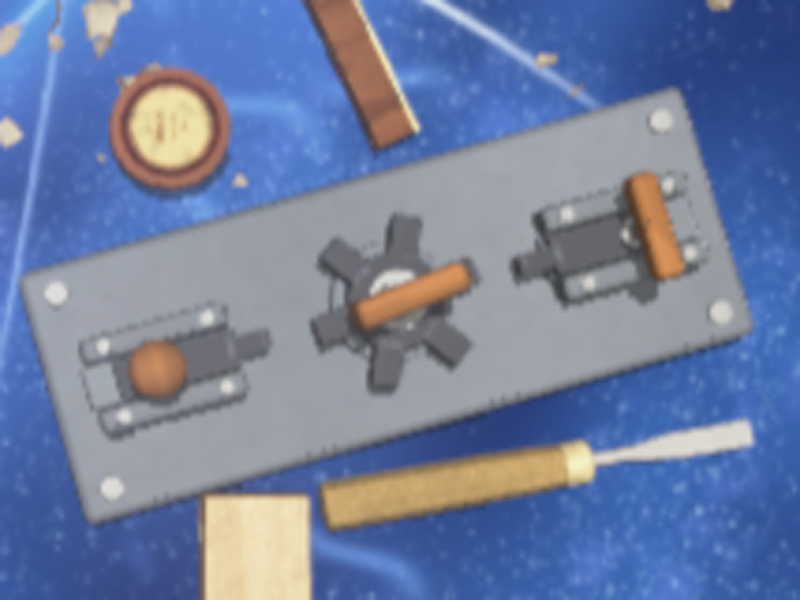

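View pics/side0z.png

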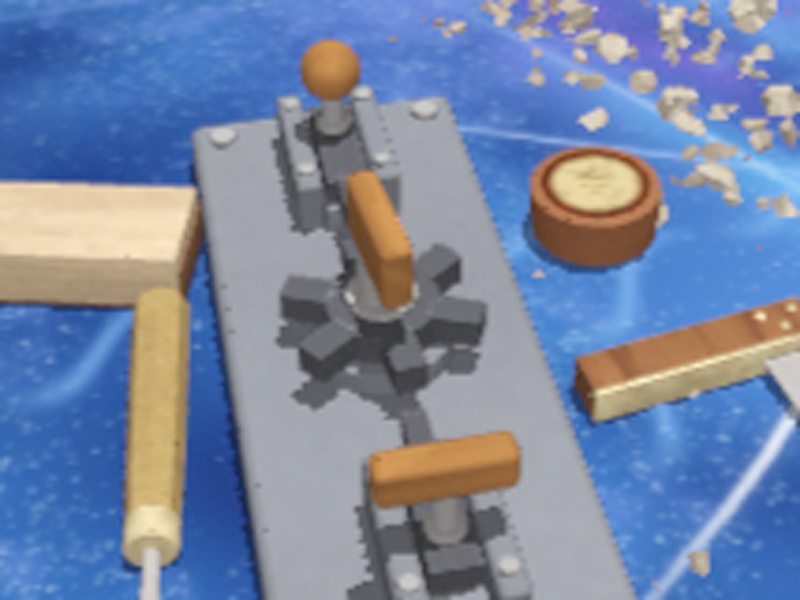

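Run:
```python
from h import *
f=lambda c,x,y:((420-107 if c=="top" else 213)+x*.2675,(165 if c=="top" else 230)+y*.26667)
cs=[atz("top",f("top",*p),.022)for p in((22,280),(672,90),(750,328),(92,523))]
m=np.mean(cs,0);print("plate",m)
d=cs[0]+cs[3]-cs[1]-cs[2];print("yaw",np.degrees(np.arctan2(d[1],d[0]))-90, [np.linalg.norm(cs[i]-cs[i-1]) for i in range(4)])
d=cs[0]+cs[1]-cs[2]-cs[3];print("yaw2",np.degrees(np.arctan2(d[1],d[0])))
k=atz("top",f("top",158,369),.078);print("knob",k,atz("side",f("side",330,70),.078))
l=atz("top",f("top",645,200),.085);print("lock top c",atz("top",f("top",657,226),.08))
a=atz("top",f("top",358,317),.092);b=atz("top",f("top",467,277),.092);print("bar",(a+b)/2,np.linalg.norm(a-b),np.degrees(np.arctan2(*(a-b)[1::-1]))-90)
# gear teeth
for p in((329,330),(472,270),(403,228),(385,378),(337,253),(455,348)):
    t=atz("top",f("top",*p),.048)-m;print(np.degrees(np.arctan2(t[1],t[0]))-90,np.hypot(t[0],t[1]))
```

```text
plate [ 0.55647623 -0.1474201   0.022     ]
yaw 15.335968904577697 [np.float64(0.125172563721282), np.float64(0.3416487609445155), np.float64(0.12506811498723117), np.float64(0.34319386389913126)]
yaw2 15.469231935281236
knob [ 0.52478631 -0.02914184  0.078     ] [ 0.52823121 -0.02898766  0.078     ]
lock top c [ 0.58829678 -0.26736168  0.08      ]
bar [ 0.55593421 -0.14789835  0.092     ] 0.0545675614060409 19.045472507318166
22.4891607469944 0.03512069779137738
-159.11374242499346 0.04099370001207638
-98.28763109199855 0.036078847243956255
81.0499730848206 0.03762379990098205
-41.15675481015782 0.03648061980552109
-218.93439558944903 0.03692188721917148
```

```bash
cat >> h.py <<'E'
def goto(p,ang,n):
    """rows (body twist) taking tool to TCP p, pointing down, jaw dir ang deg from world x (mod 180)"""
    from plant import get_state
    s=get_state();R0=R.from_quat(s["eef_rot"]);p0=np.array(s["tool_pos"])
    best=None
    for k in(0,180):
        a=np.radians(ang+k);y=np.array([np.cos(a),np.sin(a),0]);z=np.array([0,0,-1.]);x=np.cross(y,z)
        Rt=R.from_matrix(np.c_[x,y,z]);D=R0.inv()*Rt
        if best is None or D.magnitude()<best.magnitude():best=D
    w=best.as_rotvec()/n;d=R0.inv().apply(np.array(p)-p0)
    S=sum((R.from_rotvec(w*i).as_matrix() for i in range(n)))
    t=np.linalg.solve(S,d)
    y=R0.apply([0,1,0])
    print("t",round(s["clock"],2),"tcp",p0.round(4),"jaw",np.degrees(np.arctan2(y[1],y[0])).round(1),"F",np.round(s["contact_force"],1),"op",round(s["opening"]*88.1,1))
    print(n,"rows of",(t*1000).round(1),np.degrees(w).round(2))
E
python3 -c "
from h import *
goto([.556,-.1475,.13],20.5,20)"
```

```text
t 0.5 tcp [ 0.2774 -0.5601  0.2387] jaw -63.7 F [ 0.4 -0.2 -0.1] op 87.8
20 rows of [26.8  4.9  5.4] [-0.   -0.   -4.21]
```

```bash
M='[26.8,4.9,5.4,0,0,-4.2,26.8,4.9,5.4,0,0,-4.2,26.8,4.9,5.4,0,0,-4.2,26.8,4.9,5.4,0,0,-4.2,26.8,4.9,5.4,0,0,-4.2]'; python3 -m creep '[26.8,4.9,5.4,0,0,-4.2,26.8,4.9,5.4,0,0,-4.2,26.8,4.9,5.4,0,0,-4.2,26.8,4.9,5.4,0,0,-4.2,26.8,4.9,5.4,0,0,-4.2]' 50 40; python3 -c "
from h import *
goto([.556,-.1475,.13],20.5,15)"
```

```text
clock: 0.92
tool_pos: [0.3957, -0.5105, 0.2116]
eef_rot: [0.916, 0.4, -0.004, 0.003]
contact_force: [1.1, -0.4, -0.5]
opening: 0.642
t 0.92 tcp [ 0.3957 -0.5105  0.2116] jaw -42.8 F [ 1.1 -0.4 -0.5] op 56.6
15 rows of [27.4  5.1  5.3] [-0.01  0.04 -4.22]
```

Tracking well.

```bash
python3 -m creep '[27.4,5,5.3,0,0,-4.2,27.4,5,5.3,0,0,-4.2,27.4,5,5.3,0,0,-4.2,27.4,5,5.3,0,0,-4.2,27.4,5,5.3,0,0,-4.2]' >/dev/null; python3 -m creep '[27.4,5,5.3,0,0,-4.2,27.4,5,5.3,0,0,-4.2,27.4,5,5.3,0,0,-4.2,27.4,5,5.3,0,0,-4.2,27.4,5,5.3,0,0,-4.2]' ; python3 -c "
from h import *
goto([.556,-.1475,.13],20.5,5)"
```

```text
clock: 1.75
tool_pos: [0.5563, -0.2767, 0.1533]
eef_rot: [0.7, 0.714, -0.004, 0.005]
contact_force: [0.5, -0.5, 0.4]
opening: 0.571
t 1.75 tcp [ 0.5563 -0.2767  0.1533] jaw 1.1 F [ 0.5 -0.5  0.4] op 50.3
5 rows of [25.7  4.   4.5] [-0.01  0.14 -3.87]
```

```bash
python3 -m creep '[25.7,4,4.5,0,0.1,-3.9,25.7,4,4.5,0,0.1,-3.9,25.7,4,4.5,0,0.1,-3.9,25.7,4,4.5,0,0.1,-3.9,25.7,4,4.5,0,0.1,-3.9]' >/dev/null
python3 - <<'E'
from h import *
goto([.556,-.1475,.068],20.5,3)
from plant import snapshot
import cv2
for c,x,y in(("side",320,280),("top",420,245)):
    im=snapshot(c)["color"][:,:,::-1];w,h=107,80
    cv2.imwrite(f"pics/{c}1z.png",cv2.resize(im[y-h:y+h,x-w:x+w],(640,480),interpolation=cv2.INTER_CUBIC))
E
```

```text
t 2.17 tcp [ 0.5587 -0.1403  0.1289] jaw 21.7 F [ 0.2  0.6 -0.8] op 50.3
3 rows of [-1.9 -1.7 20.3] [0.08 0.09 0.4 ]
```

View pics/side1z.png

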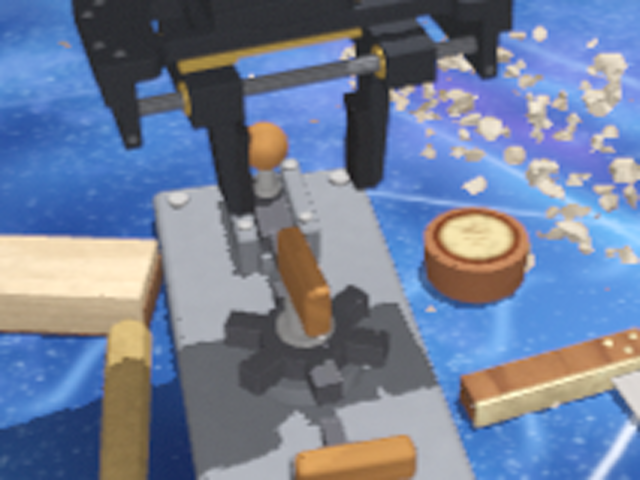

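View pics/top1z.png

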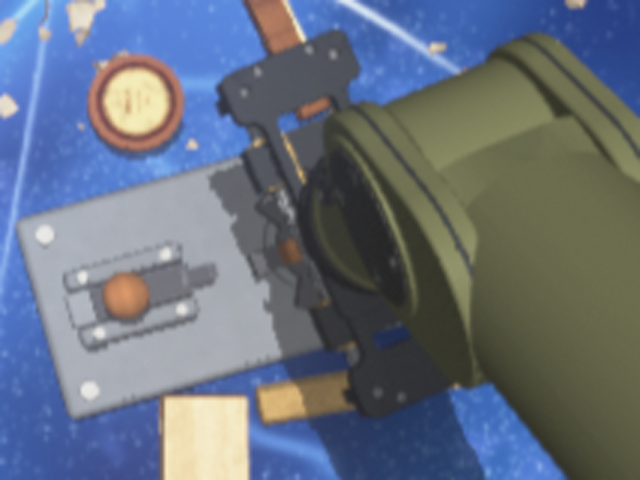

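The side view shows the open fingers astride the bar's line, with tips near crop (240,205) and (365,185) and the bar at (305,280). The top view shows the knob slide clear of the gripper. I'll descend now.

```bash
python3 -m creep '[-2,-1.5,20,0,0,0.4,-2,-1.5,20,0,0,0.4,-2,-1.5,20,0,0,0.4]'
python3 - <<'E'
from h import *
goto([.556,-.1475,.068],20.5,1)
from plant import snapshot
import cv2
for c,x,y in(("side",320,280),):
    im=snapshot(c)["color"][:,:,::-1];w,h=107,80
    cv2.imwrite(f"pics/{c}2z.png",cv2.resize(im[y-h:y+h,x-w:x+w],(640,480),interpolation=cv2.INTER_CUBIC))
E
```

```text
clock: 2.52
tool_pos: [0.5609, -0.142, 0.0716]
eef_rot: [0.567, 0.823, 0.004, 0.006]
contact_force: [0.5, -0.0, 0.5]
opening: 0.57
t 2.52 tcp [ 0.5609 -0.142   0.0716] jaw 20.9 F [ 0.5 -0.   0.5] op 50.2
1 rows of [-3.4 -6.6  3.5] [0.76 0.28 0.37]
```

View pics/side2z.png

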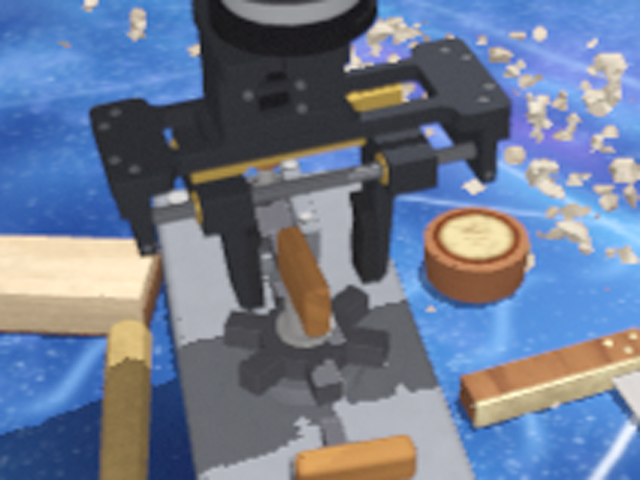

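```bash
python3 -m creep '[-3.4,-6.6,3.5,0.7,0.3,0.4,0,0,0,0,0,0]' >/dev/null; python3 -c "
from h import *
goto([.556,-.1475,.068],20.5,1)"
```

```text
t 2.73 tcp [ 0.5521 -0.15    0.0633] jaw 20.3 F [-0.8 -0.2 -0.3] op 50.0
1 rows of [ 1.   4.5 -4.7] [-0.53 -0.17 -0.21]
```

```bash
python3 -m creep '[0.5,2.5,-3,0,0,0,0,0,0,0,0,0]' >/dev/null; python3 -c "
from h import *
goto([.556,-.1475,.068],20.5,1)"
```

```text
t 2.9 tcp [ 0.555  -0.1498  0.0677] jaw 20.2 F [-0.  -0.6 -0.8] op 50.0
1 rows of [ 1.9  1.7 -0.3] [-0.47 -0.12 -0.35]
```

```bash
python3 -m creep '[1.5,1.5,0,0,0,0,0,0,0,0,0,0,0,0,0,0,0,0,0,0,0,0,0,0,0,0,0,0,0,0]' 0 25 ; python3 -c "
from h import *
goto([.556,-.1475,.068],20.5,1)"
```

```text
clock: 3.32
tool_pos: [0.5585, -0.1478, 0.0712]
eef_rot: [0.573, 0.82, -0.001, -0.0]
contact_force: [-0.5, 0.2, 0.5]
opening: 0.212
t 3.32 tcp [ 0.5585 -0.1478  0.0712] jaw 20.1 F [-0.5  0.2  0.5] op 18.6
1 rows of [ 1.2 -2.3  3.2] [-0.14  0.03 -0.37]
```

```bash
python3 -m creep '[1,-2,3,0,0,0,0,0,0,0,0,0,0,0,0,0,0,0]' ; python3 -c "
from h import *
goto([.556,-.1475,.068],45.5,5)"
```

```text
clock: 3.57
tool_pos: [0.5588, -0.1474, 0.0699]
eef_rot: [0.572, 0.82, 0.0, 0.002]
contact_force: [1.4, -0.0, -0.8]
opening: 0.157
t 3.57 tcp [ 0.5588 -0.1474  0.0699] jaw 20.2 F [ 1.4 -0.  -0.8] op 13.8
5 rows of [ 0.3 -0.5  0.4] [ 0.03  0.04 -5.06]
```

```bash
python3 -m creep '[0,0,0,0,0,-5,0,0,0,0,0,-5,0,0,0,0,0,-5,0,0,0,0,0,-5,0,0,0,0,0,-5]' ; python3 -c "
from h import *
goto([.558,-.1475,.069],45.4,1)"
```

```text
clock: 3.98
tool_pos: [0.5589, -0.1473, 0.0699]
eef_rot: [0.374, 0.927, -0.001, 0.002]
contact_force: [-0.1, -0.3, 1.9]
opening: 0.158
t 3.98 tcp [ 0.5589 -0.1473  0.0699] jaw 46.1 F [-0.1 -0.3  1.9] op 14.0
1 rows of [ 0.5 -0.7  0.9] [0.05 0.29 0.66]
```

```bash
python3 -m creep '[0,0,0,0,0,0.5,0,0,0,0,0,0,0,0,0,0,0,0]' ; python3 -m creep '[0,0,0,0,0,0,0,0,0,0,0,0,0,0,0,0,0,0,0,0,0,0,0,0,0,0,0,0,0,0]' 40 ; python3 -m creep '[0,0,0,0,0,0,0,0,-20,0,0,0,0,0,-20,0,0,0,0,0,-20,0,0,0,0,0,-20,0,0,0]'
python3 - <<'E'
from h import *
goto([.5245,-.028,.15],15.4,6)
from plant import snapshot
import cv2
for c,x,y in(("side",320,280),("top",420,245)):
    im=snapshot(c)["color"][:,:,::-1];w,h=107,80
    cv2.imwrite(f"pics/{c}3z.png",cv2.resize(im[y-h:y+h,x-w:x+w],(640,480),interpolation=cv2.INTER_CUBIC))
E
```

```text
clock: 4.23
tool_pos: [0.5589, -0.1474, 0.0699]
eef_rot: [0.379, 0.925, -0.0, 0.002]
contact_force: [-0.3, 0.6, 2.4]
opening: 0.156
clock: 4.65
tool_pos: [0.5578, -0.1473, 0.0689]
eef_rot: [0.381, 0.924, -0.001, 0.001]
contact_force: [-1.1, 0.1, -0.7]
opening: 0.452
clock: 5.07
tool_pos: [0.5539, -0.1466, 0.1467]
eef_rot: [0.381, 0.924, -0.002, -0.004]
contact_force: [0.8, -0.1, -1.0]
opening: 0.452
t 5.07 tcp [ 0.5539 -0.1466  0.1467] jaw 45.2 F [ 0.8 -0.1 -1. ] op 39.8
6 rows of [19.5  6.7 -0.5] [-0.08 -0.04  4.96]
```

View pics/side3z.png

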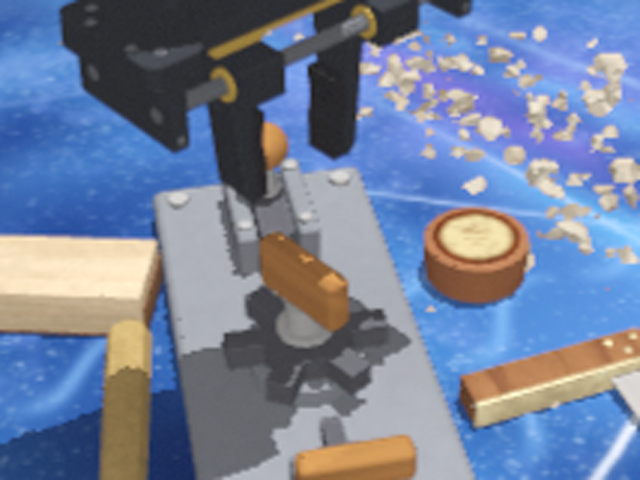

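View pics/top3z.png

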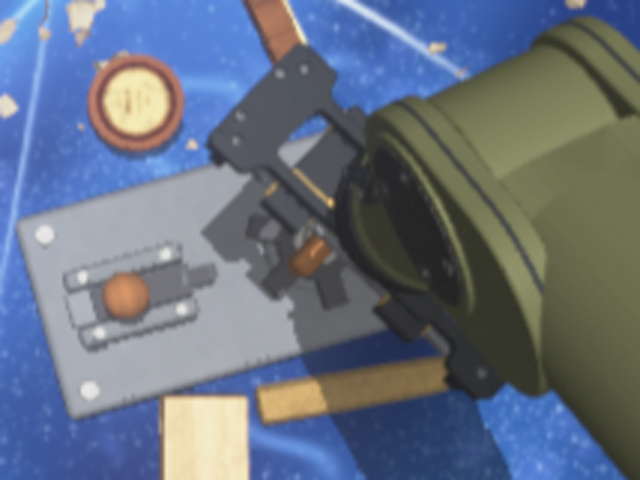

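The bar has turned about 25° in both views, and a gap now faces the knob's dog (top crop, between the teeth near (265,232) and (270,280)). Next is the knob.

```bash
python3 -m creep '[19.5,6.5,0,0,0,5,19.5,6.5,0,0,0,5,19.5,6.5,0,0,0,5,19.5,6.5,0,0,0,5,19.5,6.5,0,0,0,5]' 50 >/dev/null;  python3 -m creep '[19.5,6.5,0,0,0,5,0,0,0,0,0,0,0,0,0,0,0,0]'
python3 - <<'E'
from h import *
goto([.526,-.028,.062],15.4,5)
from plant import snapshot
import cv2
for c,x,y in(("side",320,280),):
    im=snapshot(c)["color"][:,:,::-1];w,h=107,80
    cv2.imwrite(f"pics/{c}4z.png",cv2.resize(im[y-h:y+h,x-w:x+w],(640,480),interpolation=cv2.INTER_CUBIC))
E
```

```text
clock: 5.83
tool_pos: [0.5238, -0.0272, 0.1434]
eef_rot: [0.62, 0.785, -0.004, -0.002]
contact_force: [0.6, -0.5, 0.0]
opening: 0.567
t 5.83 tcp [ 0.5238 -0.0272  0.1434] jaw 13.3 F [ 0.6 -0.5  0. ] op 50.0
5 rows of [-0.2  0.5 16.3] [-0.1   0.02 -0.41]
```

View pics/side4z.png

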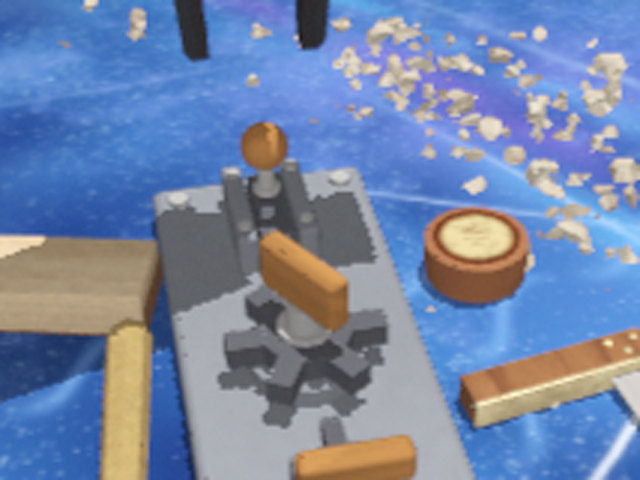

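```bash
python3 -m creep '[0,0.5,16,0,0,-0.4,0,0.5,16,0,0,-0.4,0,0.5,16,0,0,-0.4,0,0.5,16,0,0,-0.4,0,0.5,14,0,0,-0.4]' ; python3 -m creep '[0,0,0,0,0,0]' >/dev/null
python3 - <<'E'
from h import *
goto([.526,-.028,.062],15.4,1)
from plant import snapshot
import cv2
for c,x,y in(("side",320,280),("top",400,245)):
    im=snapshot(c)["color"][:,:,::-1];w,h=107,80
    cv2.imwrite(f"pics/{c}5z.png",cv2.resize(im[y-h:y+h,x-w:x+w],(640,480),interpolation=cv2.INTER_CUBIC))
E
```

```text
clock: 6.3
tool_pos: [0.5284, -0.0338, 0.0636]
eef_rot: [0.606, 0.795, -0.003, 0.001]
contact_force: [-0.4, -0.1, 0.7]
opening: 0.565
t 6.38 tcp [ 0.5269 -0.0356  0.061 ] jaw 15.3 F [ 0.   0.4 -0.8] op 49.7
1 rows of [ 7.6  1.1 -1. ] [-0.44  0.26 -0.08]
```

View pics/side5z.png

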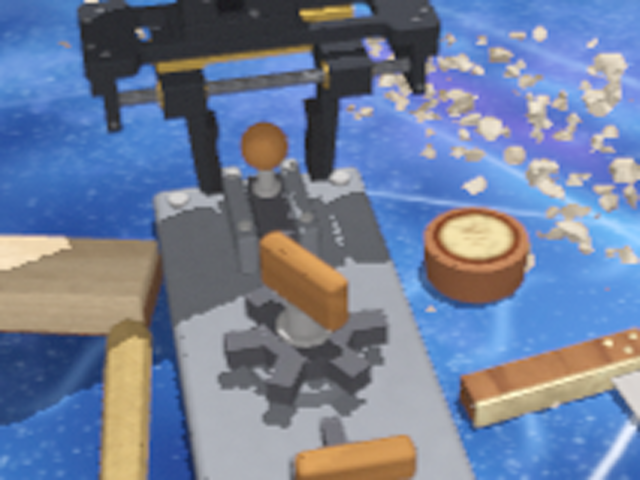

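The fingers straddle the ball (crop (265,147)) but sit about 7 mm short along the plate. I'll correct that, then grip.

```bash
python3 -m creep '[6.5,1,0,0,0,0,0,0,0,0,0,0]' >/dev/null; python3 -c "
from h import *
goto([.526,-.028,.062],15.4,1)"; python3 -m creep '[0,0,0,0,0,0,0,0,0,0,0,0,0,0,0,0,0,0,0,0,0,0,0,0,0,0,0,0,0,0]' 0 40;python3 -m creep '[0,0,0,0,0,0,0,0,0,0,0,0]'; python3 -c "
from h import *
goto([.526,-.028,.062],15.4,1)"
```

```text
t 6.65 tcp [ 0.5279 -0.0294  0.0641] jaw 15.2 F [0.5 0.1 0.2] op 50.1
1 rows of [ 1.9 -1.4  2.1] [-0.19  0.3  -0.24]
clock: 7.07
tool_pos: [0.5273, -0.0297, 0.0663]
eef_rot: [0.607, 0.794, -0.003, 0.002]
contact_force: [2.2, 0.7, -4.4]
opening: 0.293
clock: 7.23
tool_pos: [0.5273, -0.0298, 0.0662]
eef_rot: [0.608, 0.794, -0.003, 0.002]
contact_force: [-0.4, -0.3, -1.4]
opening: 0.296
t 7.23 tcp [ 0.5273 -0.0298  0.0662] jaw 15.2 F [-0.4 -0.3 -1.4] op 26.0
1 rows of [ 2.1 -0.8  4.2] [-0.17  0.36 -0.22]
```

Run:
```python
from plant import snapshot
import cv2
for c,x,y in(("side",310,260),("top",380,255)):
    im=snapshot(c)["color"][:,:,::-1];w,h=80,60
    cv2.imwrite(f"pics/{c}6z.png",cv2.resize(im[y-h:y+h,x-w:x+w],(640,480),interpolation=cv2.INTER_CUBIC))
```

```text
(no output)
```

View pics/side6z.png

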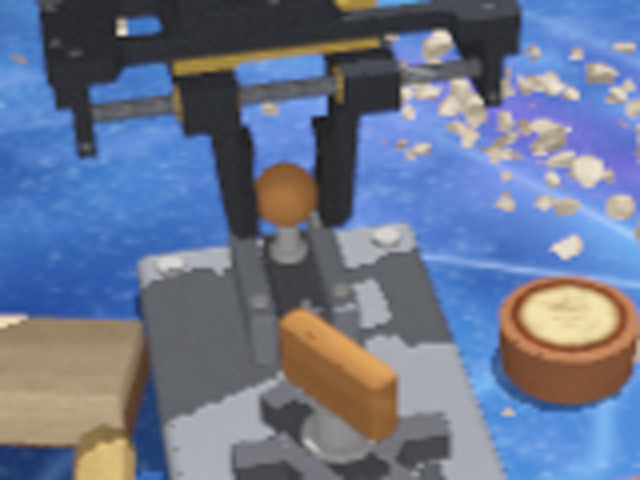

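View pics/top6z.png

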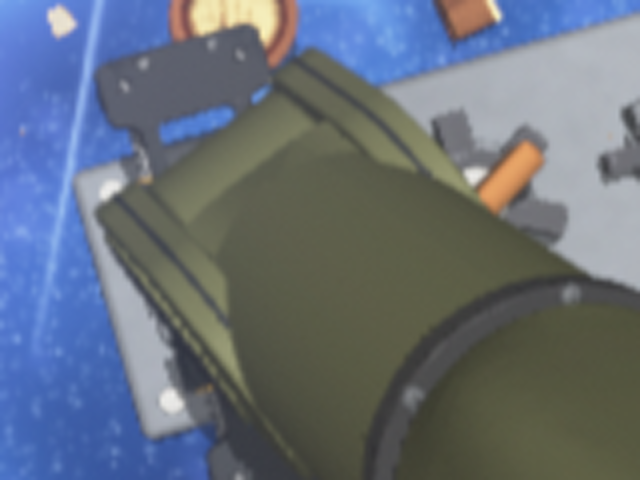

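```bash
python3 -m creep '[-7,0,0,0,0,0,-7,0,0,0,0,0,-7,0,0,0,0,0]' ; python3 -c "
from h import *
p=np.array([.5273,-.0298]);from plant import get_state
d=np.array([np.sin(np.radians(15.4)),-np.cos(np.radians(15.4))])
s=get_state();print('travel',(np.array(s['tool_pos'][:2])-p)@d, (np.array(s['tool_pos'][:2])-p)@[d[1],-d[0]])
goto([.5273+.036*d[0],-.0298+.036*d[1],.0662],15.4,3)"
```

```text
clock: 7.58
tool_pos: [0.5319, -0.0465, 0.0662]
eef_rot: [0.606, 0.796, -0.002, -0.001]
contact_force: [-1.7, 3.7, -0.5]
opening: 0.296
travel 0.017291033515123 1.5118185840871087e-05
t 7.58 tcp [ 0.5319 -0.0465  0.0662] jaw 15.5 F [-1.7  3.7 -0.5] op 26.1
3 rows of [-6.2  0.   0. ] [-0.07  0.02  0.02]
```

```bash
python3 -m creep '[-6.2,0,0,0,0,0,-6.2,0,0,0,0,0,-6.2,0,0,0,0,0]'; python3 -m creep '[-3,0,0,0,0,0,-3,0,0,0,0,0]' ; python3 -c "
from h import *
p=np.array([.5273,-.0298]);from plant import get_state
d=np.array([np.sin(np.radians(15.4)),-np.cos(np.radians(15.4))])
s=get_state();print('travel',(np.array(s['tool_pos'][:2])-p)@d, (np.array(s['tool_pos'][:2])-p)@[d[1],-d[0]])
goto([.5273+.04*d[0],-.0298+.04*d[1],.0662],15.4,1)"
```

```text
clock: 7.83
tool_pos: [0.537, -0.0657, 0.0662]
eef_rot: [0.606, 0.796, -0.001, -0.001]
contact_force: [-5.9, 10.4, -0.6]
opening: 0.294
clock: 8.0
tool_pos: [0.537, -0.0655, 0.0661]
eef_rot: [0.605, 0.797, 0.002, -0.006]
contact_force: [-5.0, 9.4, 1.7]
opening: 0.296
travel 0.036989307689485974 0.00014702016770780873
t 8.0 tcp [ 0.537  -0.0655  0.0661] jaw 15.6 F [-5.   9.4  1.7] op 26.1
1 rows of [-3.   0.1 -0.1] [-0.17 -0.68  0.21]
```

```bash
python3 -m creep '[-8,0,0,0,0,0,-8,0,0,0,0,0]' ; python3 -c "
from h import *
p=np.array([.5273,-.0298]);from plant import get_state
d=np.array([np.sin(np.radians(15.4)),-np.cos(np.radians(15.4))])
s=get_state();print('travel',(np.array(s['tool_pos'][:2])-p)@d,s['opening']*88)
goto([.5273+.04*d[0],-.0298+.04*d[1],.0662],15.4,1)"
```

```text
clock: 8.17
tool_pos: [0.537, -0.0655, 0.066]
eef_rot: [0.6, 0.8, 0.009, -0.015]
contact_force: [-9.4, 18.4, 6.1]
opening: 0.293
travel 0.0369836332479782 25.78512599714843
t 8.17 tcp [ 0.537  -0.0655  0.066 ] jaw 16.2 F [-9.4 18.4  6.1] op 25.8
1 rows of [-3.   0.  -0.3] [-0.2  -1.96  0.81]
```

```bash
python3 -m creep '[0,0,0,0,0,0,0,0,0,0,0,0]'; python3 -m creep '[0,0,0,0,0,0,0,0,0,0,0,0,0,0,0,0,0,0,0,0,0,0,0,0]' 50; python3 -m creep '[0,0,-10,0,0,0,0,0,-20,0,0,0,0,0,-25,0,0,0,0,0,-25,0,0,0,0,0,-10,0,0,0]'
python3 - <<'E'
from h import *
goto([.5,.1,.2],15.4,5)
from plant import snapshot
import cv2
for c,x,y in(("side",310,290),):
    im=snapshot(c)["color"][:,:,::-1];w,h=80,60
    cv2.imwrite(f"pics/{c}7z.png",cv2.resize(im[y-h:y+h,x-w:x+w],(800,600),interpolation=cv2.INTER_CUBIC))
E
```

```text
clock: 8.33
tool_pos: [0.5368, -0.0647, 0.0662]
eef_rot: [0.6, 0.8, 0.01, -0.016]
contact_force: [-1.2, 2.3, -0.3]
opening: 0.295
clock: 8.67
tool_pos: [0.5397, -0.0709, 0.0665]
eef_rot: [0.602, 0.798, 0.009, -0.012]
contact_force: [0.9, -0.1, -0.1]
opening: 0.557
clock: 9.08
tool_pos: [0.5396, -0.0764, 0.1598]
eef_rot: [0.602, 0.798, 0.006, -0.012]
contact_force: [0.3, -0.1, 0.2]
opening: 0.566
t 9.08 tcp [ 0.5396 -0.0764  0.1598] jaw 15.9 F [ 0.3 -0.1  0.2] op 49.9
5 rows of [36.2  1.9 -7.5] [-0.07 -0.31  0.1 ]
```

View pics/side7z.png

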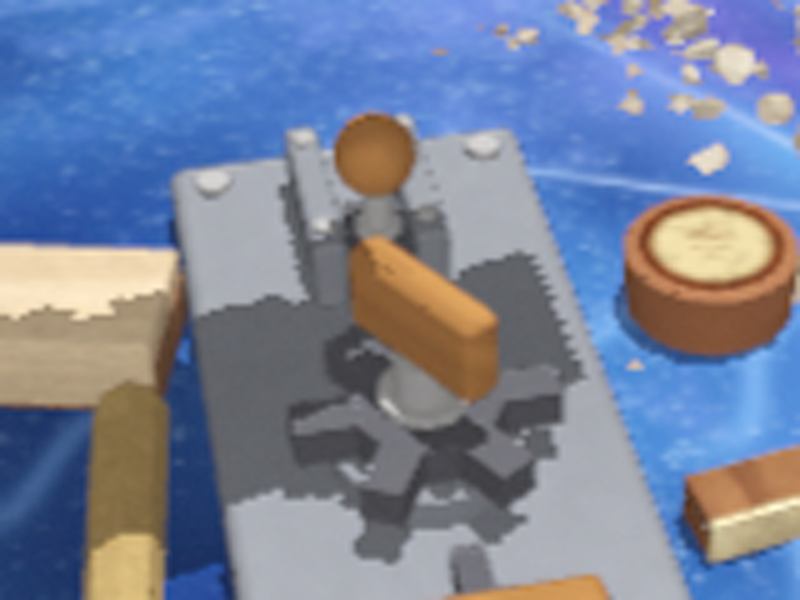

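The ball has moved close to the bar (crop (375,155)). I'll move the arm away for a clear top view.

```bash
python3 -m creep '[36,2,-8,0,0,0,36,2,-8,0,0,0,36,2,-8,0,0,0,36,2,-8,0,0,0,36,2,-8,0,0,0]'
python3 - <<'E'
from h import *
from plant import *
import cv2
for c,x,y in(("side",310,290),("top",420,245)):
    im=snapshot(c)["color"][:,:,::-1];w,h=107,80
    cv2.imwrite(f"pics/{c}8z.png",cv2.resize(im[y-h:y+h,x-w:x+w],(800,600),interpolation=cv2.INTER_CUBIC))
    for t in("drive_knob","lock_handle","bar_grip"):print(c,t,[(d["xy"],d["score"]) for d in find_in(t,c)][:2])
E
```

```text
clock: 9.55
tool_pos: [0.5038, 0.09, 0.206]
eef_rot: [0.612, 0.791, 0.003, -0.007]
contact_force: [0.1, 0.1, 0.4]
opening: 0.567
side drive_knob [([305.8, 262.6], 0.76)]
side lock_handle [([328.2, 361.1], 0.86)]
side bar_grip [([313.9, 311.7], 0.79)]
top drive_knob [([379.5, 254.9], 0.91)]
top lock_handle [([479.0, 231.1], 0.71)]
top bar_grip [([418.3, 245.1], 0.91)]
```

View pics/top8z.png

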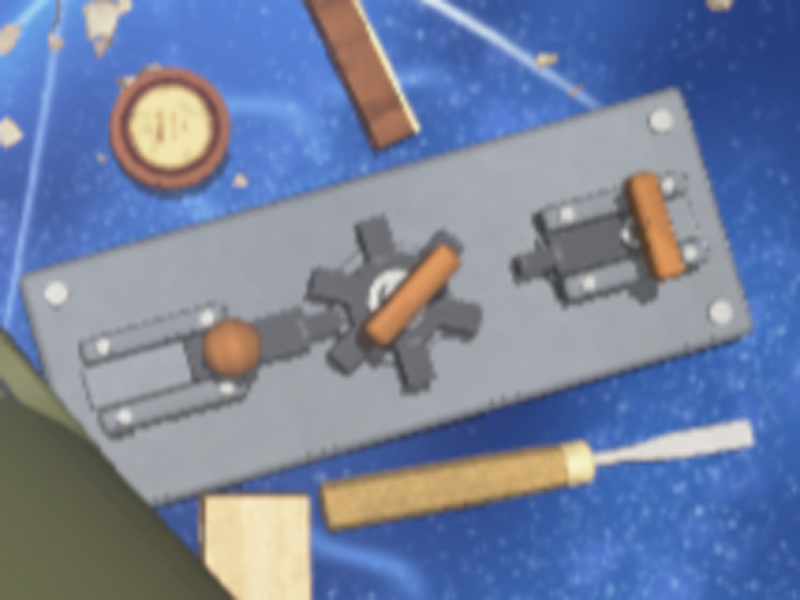

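View pics/side8z.png

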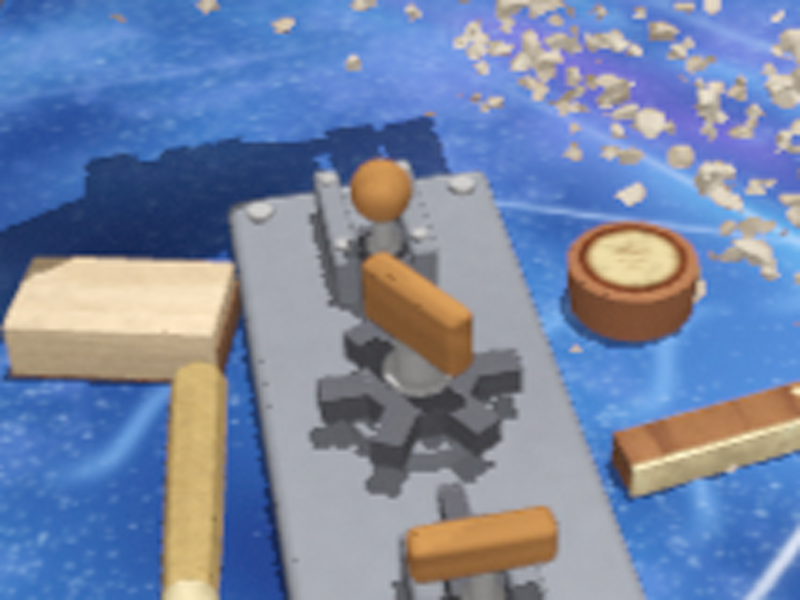

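Run:
```python
from h import *
f=lambda x,y:(313+x*.2675,165+y*.26667)
a=atz("top",f(158,369),.078);b=atz("top",f(232,347),.078);print(a,b,np.linalg.norm(a-b))
d=np.array([-.2656,.964,0])
for S in([.5565,-.1474,.078],[.558,-.1475,.078]):
    print((a-S)@d,(b-S)@d)
# side: ball (382,190) zoom, centre 310,290
b2=atz("side",(203+382*.2675,210+190*.26667),.078);print(b2,(b2-[.557,-.1475,.078])@d)
# tip of dog z~.041 at zoom (338,318)
t=atz("top",f(343,318),.045);print((t-[.557,-.1475,.045])@d)
# rail ends / lock
l=atz("top",f(657,226),.085);print("lock",(l-[.557,-.1475,.085])@d)
for uv in((359.2,260.2),(379.5,254.9)):print(atz("top",uv,.078))
for u,v in(((299.5,260.7),(305.8,262.6)),):print((atz("side",u,.07)-atz("side",v,.07)))
```

```text
[ 0.52478631 -0.02914184  0.078     ] [ 0.53454921 -0.06436155  0.078     ] 0.03654780127789306
0.12242401887192222 0.08587919780199378
0.12291881887192223 0.08637399780199378
[ 0.5382227  -0.06379421  0.078     ] 0.08567963452124704
0.02631313779741002
lock -0.12226919954694171
[ 0.53031521 -0.03621844  0.078     ]
[ 0.53907199 -0.07233088  0.078     ]
[-0.01105371  0.00506228  0.        ]
```

```bash
python3 -m creep '[0,0,0,0,0,0,0,0,0,0,0,0,0,0,0,0,0,0]'; python3 -c "
from plant import *
print(finish_job())"
```

```text
clock: 10.2
tool_pos: [0.5047, 0.0836, 0.204]
eef_rot: [0.615, 0.788, 0.002, -0.008]
contact_force: [-0.4, -0.8, -0.2]
opening: 0.568
the job is handed in; nothing more can be done
None
```

The drive is in gear, and I handed the job in at about 10 s of the 38 s. I gripped the wooden bar, turned the gear about 25° counter-clockwise so a gap faced the dog, and let go. Then I gripped the ball knob, slid it to its stop and let go.

**Knob:** it stopped firmly and did not move further under about 20 N. The last pictures show the dog between two teeth. They put the ball 86 mm from the spindle (home is 87 mm) and the dog tip about 26 mm from it (27 mm expected).

**T handle:** it sits where it did in the first picture. I never went near it.

**Release:** the gripper is open and about 0.2 m above the table, with no contact force.

**What disagreed:**
- **Travel:** the knob moved about 37 mm by the arm's reading, not 40 mm. The first picture put the ball at about 122 mm rather than 127 mm, so I think the slide started a few millimetres in or the picture scale is slightly off.
- **Grip opening:** it read 26 mm on the 28 mm ball.

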